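# Pin a circuit board and heat sink to the assembly block

## Robot

A 6-joint arm with a two-finger parallel gripper is mounted at the origin on the work surface. World frame = base frame: x ahead of the robot, y to its left, z up, the work surface at z = 0. Lengths are in m, angles in rad, forces in N, time in s.
With the tool pointing down it reaches from about 0.375 to 0.9 m from the base axis. Payload 3.1 kg.
Tool frame: the origin (TCP) lies on the centre line of the jaws, within the pads' length; the fingertips stand robot.tcp_to_tips ahead of it and the grasp point (between the pads) lies 3 mm ahead of it (robot.tcp_to_tips is the distance from the TCP to the fingertips, in m); z points along the fingers, y is the line along which they close (so a half turn about z gives the same grasp; the last joint's range is limited). The gripper opens to 87 mm and grips with 3 to 60 N. Pads are 19 mm wide; open, the fingers measure 117 mm over their backs; the gripper's body (75 mm by 190 mm) begins 51 mm behind the grasp point.
Start: joints at [-1.403, 0.527, 1.433, -0, 1.181, -0.178], TCP at [0.212, -0.588, 0.245] pointing down, gripper open.
Joint ranges: [-3.08, 3.08], [-0.75, 2.2], [0.22, 2.44], [-1.43, 4.57], [0, 2.65], [-2.85, 2.85]. Speed limits (rad/s): [2.79, 2.79, 3.14, 3.14, 3.14, 3.14].

## Interface

Orientations are given as a unit quaternion [x, y, z, w].
In Python, from rig import robot gives the robot as it stands. The module is installed in compiled form; this text tells all that it offers.
- The arm moves only by the shell command python3 -m jog 'ROWS' [FORCE]. ROWS is JSON, one flat list of numbers, 5 for each row, row after row: the finger opening in m, from 0 to 0.087, then the shift along the tool's x, y, z in m, then the turn about the tool's z in units of 10 degrees (1.0 is 10 degrees). In form: [claw, x, y, z, roll, claw, x, y, z, roll, ...]. A call has 1 to 20 rows; each row shifts and turns the commanded pose from where the row before left it, along the tool's axes as they then stand; what a row does not reach is not made up. A row lasts 1/8 s, in which the tool goes at most 62.5 mm and 10.7 degrees, less where a joint would pass 70% of its speed; a pose out of reach is approached as far as the arm can. A call with a gripper value outside its range is refused whole. The fingers move at their own pace and stop on an object; FORCE is the grip in N (left out, the last holds). Time passes only in rows, so rows that do not move let the fingers close. It gives the time, the measured TCP pose, the force, the opening and the grip force at its end, in the units of the state.
- robot.get_obs(): the state, without advancing time (a new reading comes with each control period).
- robot.camera(name): name is "scene" or "top" or "wrist"; returns the picture (480x640x3 uint8, blue, green, red); there is no depth.
- robot.camera_model(name): a dict with "fx", "fy", "cx", "cy" (pixels), "R" (3x3) and "t" (3): a world point X has camera coordinates R X + t; the wrist camera has in their place "tool_from_camera" (4x4, takes a point from camera to tool coordinates, whose origin is the TCP and whose axes are the flange's). Camera axes: x right, y down, z forward; pixel columns grow to the right and rows downward; lengths in m; the calibration is good to about 2 mm. A picture is of the moment at which its call begins: read the wrist's pose just before it. camera_model takes no time and is no camera call.
- robot.hand_in(): hands the job in; it is judged then, once.
Trained networks look in the newest picture that a camera, given by its name, has taken for a name from the list of things; names that differ only in an ending like _2 or _b are one class to them, and where a whole thing is asked for, a point or a joint stands for the part that bears it (a point fixed in the world has none). Each returns a list of dicts, best first, with "conf" (0 to 1); they miss things now and then, are a little off and sometimes report something else, mostly with a low value. They report only what shows in the picture. A call takes as long as a camera call. They do not tell look-alikes from the thing itself.
- robot.look_for(camera, label): "extent" ([centre column, centre row, width, height] in pixels, round what is visible of it).
- robot.outline_of(camera, label): "region" (480x640 bool, what is visible of it) and "extent" ([centre column, centre row, width, height] in pixels, round what is visible of it).
The state is a dict: "time": time; "q": joint angles; "joint_velocities": joint speeds; "joint_torque": joint torques, N m; "position": TCP position; "tool_rot": TCP orientation; "ft_force": force on the tool from outside, world axes, zero at the start; "moment": the same for the moment, N m; "grip_width": finger opening in m; "grip_force": force on a finger pad.
Only numpy, scipy, OpenCV 4.12 (cv2) and the standard library are available. Lean on these libraries where they do the work, as an engineer would, in place of code of your own. Each camera call takes 0.05 s, during which the arm holds its last target. There are 200 camera calls.

## Task

Lay the green circuit board flat on the aluminium assembly block and the dark heat sink, fins up, on top of the board, both lengthwise along the block with their middle holes over the hole in the block. Then take the blue-handled pin from the wooden stand, pass it down through both parts into the block until it is fully home, and let go. Leave the red-handled pin in the stand and the jar, pliers and screwdriver where they are.

Things in the scene. Friction and masses are not known exactly. Their poses are not given: they have to be found in the camera images.
- block: Sizes in mm. Aluminium assembly block, fixed to the bench, 90 long (its x) x 44 wide (its y) x 45 high, on a dark 120 x 44 x 8 foot plate. Origin at the centre of its underside, z up. A round vertical hole, 14 diameter and 34 deep with a 2 chamfer, opens in the middle of its top, straight above the origin.
- board: Sizes in mm. Loose green circuit board, 112 long (its x) x 56 wide (its y) x 8 thick, about 100 g, lying flat on the bench mat. Origin at the centre of its underside, z up. A 16 diameter through hole with a brass ring in its middle. Small components stand up to 12 above its top, only at the two ends (more than 40 from the middle along x); its long edges and the middle 80 are clear. Either end may go either way.
- heatsink: Sizes in mm. Loose dark metal heat sink, 66 long (its x) x 50 wide (its y) x 18 high overall, about 120 g, lying fins up. Origin at the centre of its underside, z up. The base is 6 thick with a 16 diameter through hole in its middle; upright fins 12 tall run along x at both sides (the outer ones form flat side faces 18 high and 50 apart), leaving a free channel 32 wide along the middle. Either end may go either way.
- long_pin: Sizes in mm. Loose steel pin with a BLUE handle, standing upright in the wooden stand, about 60 g. Origin at the centre of its lower tip, z along it up to the handle. Shank 12 diameter, 40 long, its lowest 10 tapering to a 5 diameter nose; above it a cylindrical handle 22 diameter, 45 long (from 40 to 85 above the origin), whose flat underside stops the pin: it is home when that rests on the base of the heat sink.
- short_pin: Sizes in mm. Pin with a RED handle (same handle, shank only 24 long, origin at the tip) in the other hole of the stand. Not needed: leave it.
- stand: Sizes in mm. Fixed dark-wood pin stand, 50 (its x) x 100 (its y) x 50 high; origin at the centre of its underside. Two 14 diameter holes at y = -28 and +28 (along its y); the handles' undersides rest on its top. Which pin is in which hole varies.
- jar: Sizes in mm. Amber glass jar with a black cap, 52 diameter, 65 high, origin under its centre. Leave it.
- pliers: Sizes in mm. Pliers with red handles lying on the mat, about 160 x 62 x 14, origin under the pivot. Leave them.
- screwdriver: Sizes in mm. Screwdriver with a yellow handle lying on the mat, 190 long, along its x. Leave it.
Mind the look-alikes: they are no part of the job. Of the things shaped like the block, the aluminium one is meant. Of the things that look like the board, the smaller one is meant.

How it is judged:
By the outcome, as a careful person would: the job done as asked, in the order asked, and still so for the second after the job is handed in, with the robot touching nothing.
It also fails if it takes over 72 s, if anything falls off the work surface, if the arm or the gripper's body presses on something with over 40 N, if the wrist force passes 120 N, or if a joint passes its speed limit or range.

## Working session

There is one attempt and no reset: what is moved stays moved. The work goes in short steps, Python scripts to look and compute and a shell command to move; the robot and the scene stay as the last step left them, time stands still between calls to the robot, and variables do not carry over. Pictures are saved under pics/ and viewed, at most 10 in all, crops included, and the job is handed in when it is done.

```bash
mkdir -p pics; python3 - <<'E'
from rig import robot
import cv2,numpy as np
print(robot.get_obs()); print(robot.tcp_to_tips)
for c in("top","scene"):
    cv2.imwrite(f"pics/{c}0.png",robot.camera(c))
    for l in("block","board","heatsink","long_pin","short_pin","stand"):
        print(c,l,[(round(d["conf"],2),np.round(d["extent"]).tolist()) for d in robot.look_for(c,l)][:4])
for c in("top","scene","wrist"):print(c,robot.camera_model(c))
E
```

```text
{'time': 0.0, 'q': array([-1.40350346e+00,  5.28469775e-01,  1.43389659e+00, -1.99431170e-05,
        1.18136891e+00, -1.78531664e-01]), 'joint_velocities': array([-0.001745  ,  0.00169159,  0.0006111 ,  0.0003286 , -0.00016219,
       -0.00014333]), 'joint_torque': array([ 7.86185465e-04, -4.40033519e+01, -1.76593226e+01,  6.34428626e-02,
        5.80936612e-02, -1.76323988e-04]), 'position': array([ 0.21174734, -0.5873177 ,  0.24357117]), 'tool_rot': array([ 9.85086665e-01,  1.72055554e-01, -3.20067385e-06, -1.07134302e-03]), 'ft_force': array([-0.53245148,  0.50653047,  0.63409913]), 'moment': array([ 0.07428794, -0.00387667, -0.02425947]), 'grip_force': 0.0, 'grip_width': 0.08725155120381153}
0.022
top block [(0.66, [248.0, 228.0, 20.0, 38.0]), (0.57, [285.0, 198.0, 32.0, 16.0]), (0.21, [154.0, 265.0, 24.0, 46.0])]
top board [(0.95, [471.0, 294.0, 41.0, 52.0]), (0.72, [339.0, 248.0, 27.0, 39.0]), (0.68, [276.0, 194.0, 5.0, 10.0])]
top heatsink [(0.75, [202.0, 260.0, 22.0, 24.0])]
top long_pin [(0.65, [359.0, 189.0, 17.0, 30.0])]
top short_pin [(0.54, [292.0, 195.0, 12.0, 8.0])]
t
[... 960 characters left out ...]
[[ 5.54036544e-01,  8.32492013e-01,  7.46643671e-04],
       [ 4.57267260e-01, -3.03568849e-01, -8.35914234e-01],
       [-6.95665265e-01,  4.63468449e-01, -5.48859578e-01]]), 't': array([-0.17137875, -0.20610428,  1.69924607])}
wrist {'fx': 352.50954194747527, 'fy': 352.50954194747527, 'cx': 321.2056547724507, 'cy': 239.54180718865317, 'tool_from_camera': array([[ 4.58940801e-04, -9.61437971e-01, -2.75021486e-01,
         7.54685548e-02],
       [ 9.99999679e-01,  2.60536906e-04,  7.57942888e-04,
         4.57042986e-04],
       [-6.57061825e-04, -2.75021745e-01,  9.61437782e-01,
        -1.40174669e-01],
       [ 0.00000000e+00,  0.00000000e+00,  0.00000000e+00,
         1.00000000e+00]])}
```

```bash
python3 - <<'E'
import cv2
a=cv2.imread("pics/top0.png")[150:380,110:520]
cv2.imwrite("pics/t0c.png",cv2.resize(a,(800,449),interpolation=cv2.INTER_CUBIC))
b=cv2.imread("pics/scene0.png")[150:390,200:520]
cv2.imwrite("pics/s0c.png",cv2.resize(b,(800,600),interpolation=cv2.INTER_CUBIC))
E
```

```text
(no output)
```

View pics/t0c.png

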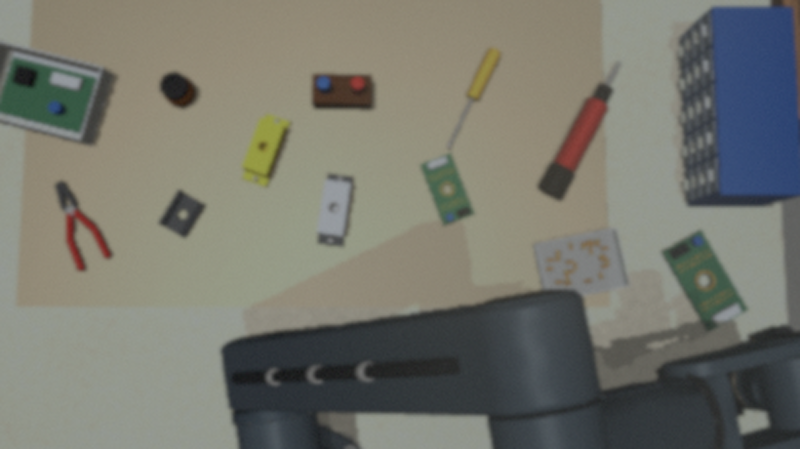

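View pics/s0c.png

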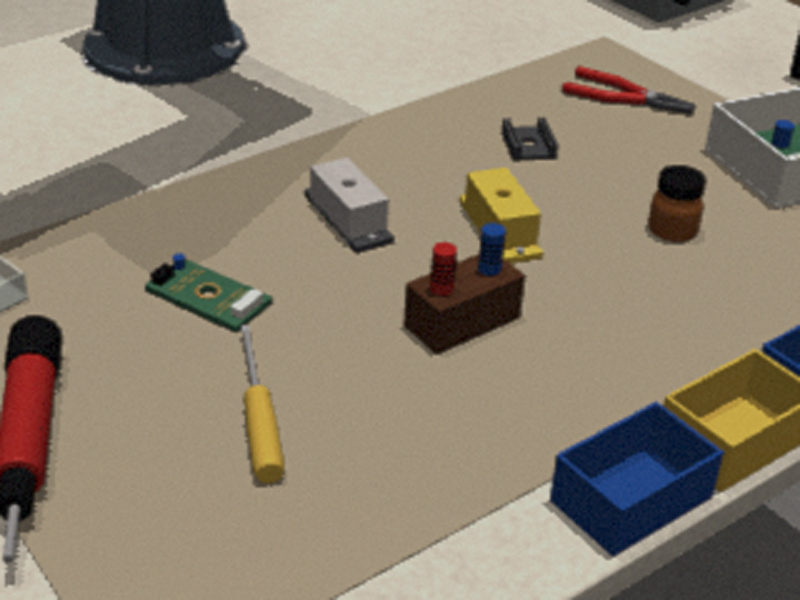

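The top crop shows these candidates, as full-image top pixels:

- **Block:** the aluminium one is at about (282,257). The yellow look-alike is at (245,225).
- **Board:** the smaller one is at about (339,246). The larger one is at (471,293), and there is another in the tray at (135,197).
- **Heat sink:** about (204,259).
- **Stand:** (286,196), with the blue pin on the left and the red pin on the right.

I choose the aluminium block, the smaller board and the blue pin. Next I'll get coarse poses.

```bash
cat > h.py <<'E'
from rig import robot
import cv2,numpy as np
from scipy.spatial.transform import Rotation as Ro
def cam(c,obs=None):
    m=robot.camera_model(c); K=np.array([[m["fx"],0,m["cx"]],[0,m["fy"],m["cy"]],[0,0,1]])
    if c!="wrist": return K,np.array(m["R"]),np.array(m["t"])
    o=obs; T=np.eye(4); T[:3,:3]=Ro.from_quat(o["tool_rot"]).as_matrix(); T[:3,3]=o["position"]
    W=np.linalg.inv(T@m["tool_from_camera"]); return K,W[:3,:3],W[:3,3]
def px2w(C,uv,z):
    K,R,t=C; uv=np.atleast_2d(uv).astype(float)
    d=(R.T@np.linalg.inv(K)@np.c_[uv,np.ones(len(uv))].T).T; o=-R.T@t
    return o+d*((z-o[2])/d[:,2])[:,None]
def w2px(C,X):
    K,R,t=C; p=(K@(R@np.atleast_2d(X).T+t[:,None])).T; return p[:,:2]/p[:,2:]
def tool(o,dest,ang=None):
    """shift in tool axes from the present pose to the world point; roll (units of 10deg) to bring tool y (closing) along world angle ang (deg)"""
    M=Ro.from_quat(o["tool_rot"]).as_matrix(); s=M.T@(np.array(dest)-o["position"])
    r=None
    if ang is not None:
        y=np.degrees(np.arctan2(M[1,1],M[0,1])); r=-((ang-y+90)%180-90)/10   # tool z is down
    return np.round(s,4),r
def rect(C,region,z):
    """world min-area rectangle of a mask on plane z: centre, (long,short), angle of long axis in deg"""
    c=max(cv2.findContours(region.astype(np.uint8),0,2)[0],key=cv2.contourArea)[:,0]
    w=px2w(C,c,z)[:,:2]; (ce,(a,b),th)=cv2.minAreaRect((w*1000).astype(np.float32))
    if a<b:a,b,th=b,a,th+90
    return np.round(np.array(ce)/1000,4),round(a),round(b),round((th+90)%180-90,1)
E
python3 - <<'E'
from h import *
C=cam("top");robot.camera("top")
for n,p,z in(("block",(282,257),.045),("board",(339,246),.008),("heatsink",(204,259),.006),("blue",(275.5,193),.095),("red",(293,193),.095),("stand",(286,198),.05)):
    print(n,px2w(C,p,z).round(3))
for l,z in(("board",.004),("heatsink",.006),("block",.045),("stand",.05)):
    for d in robot.outline_of("top",l): print(l,round(d["conf"],2),np.round(d["extent"]),rect(C,d["region"],z))
S=cam("scene")
# scene crop px -> world: block hole (348,183), board hole (208,290), hs hole(530,143), blue top (492,230)
for n,p,z in(("block",(348,183),.045),("block53",(348,183),.053),("board",(208,290),.008),("heatsink",(530,143),.006),("blue",(492,230),.095)):
    print(n,px2w(S,(200+p[0]/2.5,150+p[1]/2.5),z).round(3))
E
```

```text
block [[ 0.458 -0.041  0.045]]
board [[ 0.499 -0.228  0.008]]
heatsink [[0.455 0.22  0.006]]
blue [[ 0.659 -0.022  0.095]]
red [[ 0.659 -0.078  0.095]]
stand [[ 0.652 -0.053  0.05 ]]
board 0.63 [472. 296.  41.  51.] (array([ 0.3444, -0.6616]), 153, 82, 27.5)
board 0.57 [339. 248.  28.  37.] (array([ 0.4999, -0.2275]), 111, 54, 21.5)
heatsink 0.69 [203. 258.  26.  23.] (array([0.4538, 0.2215]), 67, 55, -27.0)
block 0.88 [282. 257.  20.  42.] (array([ 0.4576, -0.0383]), 121, 49, -6.7)
block 0.62 [247. 227.  28.  39.] (array([0.5612, 0.0786]), 120, 56, -19.5)
stand 0.86 [287. 200.  27.  21.] (array([ 0.6559, -0.0497]), 99, 60, -89.9)
block [[ 0.463 -0.035  0.045]]
block53 [[ 0.473 -0.042  0.053]]
board [[ 0.498 -0.224  0.008]]
heatsink [[0.459 0.225 0.006]]
blue [[ 0.664 -0.019  0.095]]
```

```bash
python3 - <<'E'
from h import *
o=robot.get_obs(); print(tool(o,[.5,-.228,.2],111.5), Ro.from_quat(o["tool_rot"]).as_matrix().round(2))
E
```

```text
(array([ 0.3931, -0.241 ,  0.0446]), np.float64(-0.16869097533344757)) [[ 0.94  0.34  0.  ]
 [ 0.34 -0.94 -0.  ]
 [ 0.    0.   -1.  ]]
```

```bash
python3 -m jog '[0.087,0.0393,-0.0241,0.0045,-0.02,0.087,0.0393,-0.0241,0.0045,-0.02,0.087,0.0393,-0.0241,0.0045,-0.02,0.087,0.0393,-0.0241,0.0045,-0.02,0.087,0.0393,-0.0241,0.0045,-0.02,0.087,0.0393,-0.0241,0.0045,-0.02,0.087,0.0393,-0.0241,0.0045,-0.02,0.087,0.0393,-0.0241,0.0045,-0.02,0.087,0.0393,-0.0241,0.0045,0,0.087,0.0393,-0.0241,0.0045,0,0.087,0,0,0,0,0.087,0,0,0,0]' 20
cat > look.py <<'E'
import sys
from h import *
def look(label,z,name):
    o=robot.get_obs(); im=robot.camera("wrist"); C=cam("wrist",o); cv2.imwrite(f"pics/{name}.png",im)
    for d in robot.outline_of("wrist",label)[:3]:
        print(label,round(d["conf"],2),np.round(d["extent"]),rect(C,d["region"],z))
    return o,im,C
if __name__=="__main__": look(sys.argv[1],float(sys.argv[2]),sys.argv[3])
E
python3 look.py board .008 w1
```

```text
time: 2.45
position: [0.4943, -0.2239, 0.1996]
tool_rot: [0.983, 0.186, -0.0, 0.0]
ft_force: [-0.7, -0.6, 0.2]
grip_width: 0.0868
grip_force: 0.0
board 0.85 [328. 216.  56. 119.] (array([ 0.4988, -0.2285]), 115, 57, 20.4)
board 0.58 [448.  73. 183. 146.] (array([ 0.6533, -0.271 ]), 185, 27, -25.5)
```

View pics/w1.png

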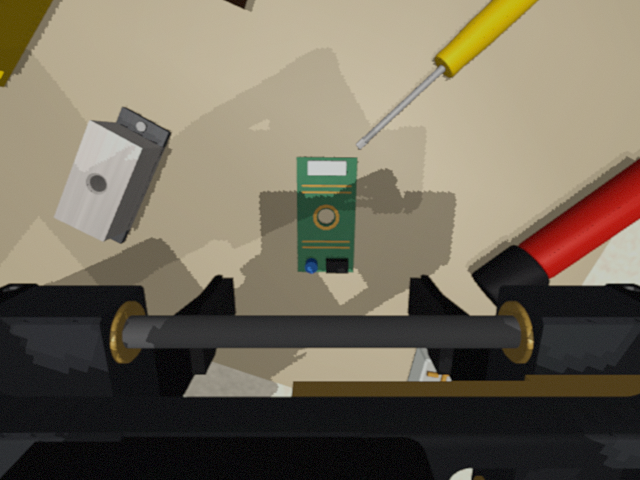

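The wrist picture shows the small board almost aligned with the tool. Its hole is at (326,217), and the aluminium block's hole is at (97,183).

```bash
python3 - <<'E'
from h import *
o=robot.get_obs(); im=robot.camera("wrist"); C=cam("wrist",o)
g=(im[...,1].astype(int)-im[...,2]>25).astype(np.uint8); g[:,:270]=0;g[:,380:]=0;g[:140]=0;g[290:]=0
c=max(cv2.findContours(cv2.morphologyEx(g,cv2.MORPH_CLOSE,np.ones((25,25))),0,2)[0],key=cv2.contourArea)
print("green px",cv2.minAreaRect(c)); m=np.zeros((480,640),np.uint8);cv2.drawContours(m,[c],-1,1,-1);r=rect(C,m,.008);print(r)
print("hole",px2w(C,(326,217),.008),"block hole",px2w(C,(97,183),.045))
for d in robot.outline_of("wrist","block")[:2]: print(d["conf"],np.round(d["extent"]),rect(C,d["region"],.045))
hole=px2w(C,(326,217),.008)[0]
print(tool(o,[hole[0],hole[1],.024],r[3]+90))
E
```

```text
green px ((325.5, 214.5), (115.0, 59.0), 90.0)
(array([ 0.4984, -0.228 ]), 113, 55, 21.4)
hole [[ 0.49875748 -0.22863296  0.008     ]] block hole [[ 0.46360591 -0.0372445   0.045     ]]
0.93 [113. 174. 119. 139.] (array([ 0.4737, -0.0459]), 116, 62, -8.3)
0.62 [27. 42. 54. 85.] (array([0.5511, 0.0463]), 78, 29, -19.3)
(array([0.0031, 0.0053, 0.1757]), np.float64(-0.005961538503925112))
```

```bash
python3 -m jog '[0.087,0.0031,0.0053,0.03,0,0.087,0,0,0.045,0,0.087,0,0,0.045,0,0.087,0,0,0.03,0,0.087,0,0,0.012,0,0.087,0,0,0.0125,0,0.087,0,0,0,0,0.087,0,0,0,0]' 25
```

```text
time: 3.65
position: [0.4997, -0.2279, 0.0258]
tool_rot: [0.983, 0.186, 0.001, 0.001]
ft_force: [-0.6, 0.4, -0.3]
grip_width: 0.0871
grip_force: 0.0
```

```bash
python3 -m jog '[0.087,0,0,0.0015,0,0.05,0,0,0,0,0.05,0,0,0,0,0.05,0,0,0,0,0.05,0,0,0,0,0.05,0,0,0,0,0.05,0,0,-0.01,0,0.05,0,0,-0.03,0,0.05,0,0,-0.05,0,0.05,0,0,-0.05,0,0.05,0,0,0,0]' 30
python3 - <<'E'
from h import *
o=robot.get_obs(); im=robot.camera("wrist"); C=cam("wrist",o); cv2.imwrite("pics/w2.png",im)
print(tool(o,[.4636,-.0372,.165],-7+90))
E
```

```text
time: 5.03
position: [0.5016, -0.2291, 0.1679]
tool_rot: [0.983, 0.186, 0.003, 0.004]
ft_force: [-0.4, -0.3, -1.6]
grip_width: 0.0556
grip_force: 30.0
(array([ 0.0348, -0.1925,  0.0015]), np.float64(2.8423648517296214))
```

View pics/w2.png

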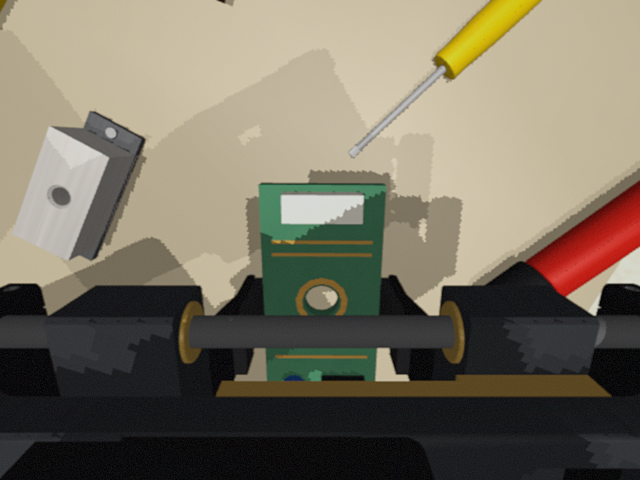

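The board is held squarely, with its hole at about (322,298). The block's top face has corners at about (53,127), (107,152), (68,260) and (14,233), and its hole is at (61,196).

```bash
python3 - <<'E'
from h import *
o=robot.get_obs(); C=cam("wrist",o); im=cv2.imread("pics/w2.png")
# top face: bright low-saturation
hsv=cv2.cvtColor(im,cv2.COLOR_BGR2HSV); m=((hsv[...,1]<28)&(hsv[...,2]>130)).astype(np.uint8); m[:,125:]=0; m[:110]=0; m[270:]=0
m=cv2.morphologyEx(m,cv2.MORPH_OPEN,np.ones((5,5)));m=cv2.morphologyEx(m,cv2.MORPH_CLOSE,np.ones((25,25)))
print("top face",rect(C,m,.045)); c=max(cv2.findContours(m,0,2)[0],key=cv2.contourArea);print(cv2.boxPoints(cv2.minAreaRect(c)).round())
w=px2w(C,[(53,127),(107,152),(68,260),(14,233),(61,196)],.045);print(w.round(4), w[:4].mean(0))
print(np.degrees(np.arctan2(*(w[0]-w[3])[[1,0]])),np.degrees(np.arctan2(*(w[1]-w[2])[[1,0]])))
g=cv2.cvtColor(im,cv2.COLOR_BGR2GRAY)
for nm,(x0,y0,x1,y1) in dict(blk=(45,182,77,210),brd=(290,272,354,317)).items():
    p=g[y0:y1,x0:x1];b=(p<p.min()+35).astype(np.uint8) 
    n,l,s,ce=cv2.connectedComponentsWithStats(b); k=1+s[1:,4].argmax(); print(nm,ce[k]+[x0,y0],s[k])
hb=px2w(C,(322,298),o["position"][2]-.0163)[0]; M=Ro.from_quat(o["tool_rot"]).as_matrix()
print("board hole tool frame",(M.T@(hb-o["position"])).round(4), hb)
# brass ring
r=cv2.inRange(hsv,(10,90,60),(28,255,255)); r[:270]=0;r[318:]=0;r[:,:285]=0;r[:,360:]=0
ys,xs=np.nonzero(r);print("ring",xs.min(),xs.max(),ys.min(),ys.max())
E
```

```text
top face (array([ 0.4715, -0.037 ]), 111, 45, -8.1)
[[ 10. 240.]
 [ 54. 108.]
 [118. 130.]
 [ 73. 261.]]
[[ 0.5093 -0.023   0.045 ]
 [ 0.5063 -0.0618  0.045 ]
 [ 0.4141 -0.0509  0.045 ]
 [ 0.421  -0.0087  0.045 ]
 [ 0.4625 -0.0369  0.045 ]] [ 0.46268529 -0.03610811  0.045     ]
-9.148733510171683 -6.7461924097878585
blk [ 60.49173554 195.89256198] [  7   6  18  17 242]
brd [321.74952077 292.73801917] [   0    0   64   45 1565]
board hole tool frame [0.0012 0.001  0.0163] [ 0.50159456 -0.22857808  0.14938253]
ring 295 347 278 315
```

```bash
python3 - <<'E'
from h import *
o=robot.get_obs(); print(tool(o,[.39,-.03,.2],-8+90))
E
```

```text
(array([-0.03  , -0.2244, -0.0353]), np.float64(2.9422636393496306))
```

```bash
python3 -m jog '[0.05,0,0,-0.035,0,0.05,-0.006,-0.045,0,0,0.05,-0.006,-0.045,0,0,0.05,-0.006,-0.045,0,0,0.05,-0.006,-0.045,0,0,0.05,-0.006,-0.044,0,0,0.05,0,0,0,0.98,0.05,0,0,0,0.98,0.05,0,0,0,0.98,0.05,0,0,0,0,0.05,0,0,0,0]'
python3 - <<'E'
from h import *
from look import look
o,im,C=look("block",.045,"w3")
print(w2px(C,[[.463,-.037,.045]]))
E
```

```text
time: 6.45
position: [0.3888, -0.0297, 0.1979]
tool_rot: [0.998, -0.068, -0.001, -0.0]
ft_force: [0.5, 0.7, -0.7]
grip_width: 0.0555
grip_force: 30.0
block 0.94 [148.  58.  94. 116.] (array([0.5447, 0.0817]), 79, 62, -18.7)
block 0.86 [318. 123.  58. 115.] (array([ 0.4735, -0.0389]), 88, 45, -7.8)
[[316.98435814 139.99520291]]
```

View pics/w3.png

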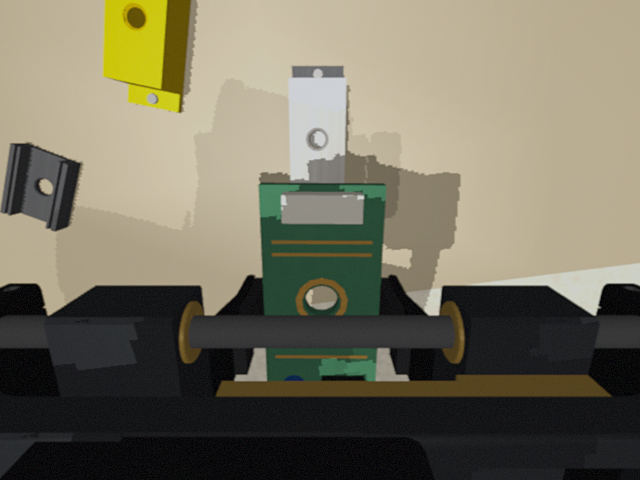

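```bash
python3 - <<'E'
from h import *
o=robot.get_obs(); C=cam("wrist",o); h=px2w(C,(317,139),.045)[0]; print(h, px2w(C,(45,186),.006))
M=Ro.from_quat(o["tool_rot"]).as_matrix()
b=px2w(C,(321.5,299),o["position"][2]-.0163)[0]; print((M.T@(b-o["position"])).round(4))
print(np.round(M.T@(h-b),4), "down",o["position"][2]-.0693)
E
```

```text
[ 0.46419507 -0.03734778  0.045     ] [[0.45719906 0.22212778 0.006     ]]
[0.001  0.0006 0.0163]
[ 0.0746 -0.0034  0.1368] down 0.12889883125264578
```

```bash
python3 -m jog '[0.05,0.0373,-0.0017,0,0,0.05,0.0373,-0.0017,0,0,0.05,0,0,0.04,0,0.05,0,0,0.04,0,0.05,0,0,0.03,0,0.05,0,0,0.01,0,0.05,0,0,0,0,0.05,0,0,0,0]'
python3 -c "
from h import *
o=robot.get_obs();b=Ro.from_quat(o['tool_rot']).as_matrix()@[.001,.0006,.0163]+o['position'];print(b,'target .4642 -.0373'); print(tool(o,o['position']+np.array([.4642,-.0373,0])-b*[1,1,0]))"
```

```text
time: 7.55
position: [0.4646, -0.0371, 0.0795]
tool_rot: [0.998, -0.07, 0.001, 0.0]
ft_force: [0.1, 0.3, -1.0]
grip_width: 0.0559
grip_force: 30.0
[ 0.46554838 -0.03788021  0.06319681] target .4642 -.0373
(array([-0.0014, -0.0004, -0.    ]), None)
```

```bash
python3 -m jog '[0.05,-0.0014,-0.0004,0.005,0,0.05,0,0,0.003,0,0.05,0,0,0.0015,0,0.05,0,0,0.001,0,0.05,0,0,0,0]'
```

```text
time: 8.18
position: [0.4625, -0.0363, 0.0693]
tool_rot: [0.998, -0.07, 0.0, 0.0]
ft_force: [-1.7, 0.1, 12.4]
grip_width: 0.0557
grip_force: 30.0
```

```bash
python3 -m jog '[0.05,0,0,-0.0005,0,0.087,0,0,0,0,0.087,0,0,0,0,0.087,0,0,0,0,0.087,0,0,-0.02,0,0.087,0,0,-0.045,0,0.087,-0.035,0,-0.045,0,0.087,-0.035,0,-0.02,0,0.087,0,0,0,0,0.087,0,0,0,0]'
python3 - <<'E'
from look import *
o,im,C=look("board",.053,"w4")
look("block",.02,"w4b")
cv2.imwrite("pics/w4c.png",cv2.resize(im[40:300,180:460],None,fx=2,fy=2,interpolation=cv2.INTER_CUBIC))
print(w2px(C,[[.4642,-.0373,.053],[.4642,-.0373,.045]]))
E
```

```text
time: 9.43
position: [0.394, -0.0269, 0.1986]
tool_rot: [0.998, -0.07, 0.001, 0.0]
ft_force: [0.9, -0.0, -0.4]
grip_width: 0.0872
grip_force: 0.0
board 0.67 [322. 146.  73. 150.] (array([ 0.463 , -0.0369]), 112, 57, -8.0)
block 0.8 [153.  60.  94. 121.] (array([0.5544, 0.091 ]), 91, 66, -19.1)
block 0.53 [324. 148.  20.  19.] (array([ 0.4625, -0.0367]), 17, 16, -53.6)
[[321.20765797 145.41402195]
 [321.19726402 145.25217356]]
```

View pics/w4c.png

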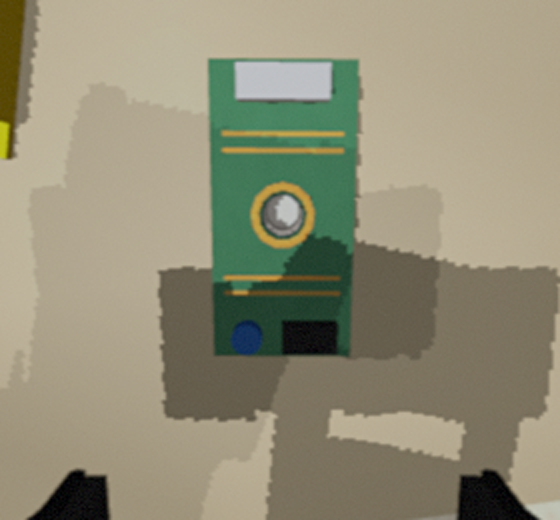

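The board lies along the block, and its ring at crop (283,215) is concentric with the block hole. Next is the heat sink.

```bash
python3 - <<'E'
from h import *
o=robot.get_obs(); print(tool(o,[.44,.222,.2],-25+90))
E
```

```text
(array([ 0.0112, -0.2528, -0.0021]), np.float64(1.701452249318504))
```

```bash
python3 -m jog '[0.087,0.002,-0.042,0,0,0.087,0.002,-0.042,0,0,0.087,0.002,-0.042,0,0,0.087,0.002,-0.042,0,0,0.087,0.002,-0.042,0,0,0.087,0.002,-0.042,0,0,0.087,0,0,0,0.85,0.087,0,0,0,0.85,0.087,0,0,0,0,0.087,0,0,0,0]'
python3 - <<'E'
from look import *
o,im,C=look("heatsink",.018,"w5")
print(w2px(C,[[.457,.222,.006]]))
E
```

```text
time: 10.88
position: [0.4402, 0.2213, 0.1981]
tool_rot: [0.977, -0.215, -0.0, 0.0]
ft_force: [-0.5, 0.3, -0.4]
grip_width: 0.0873
grip_force: 0.0
heatsink 0.75 [312. 207.  61.  78.] (array([0.457 , 0.2223]), 68, 52, -29.3)
[[312.53252539 205.06838989]]
```

View pics/w5.png

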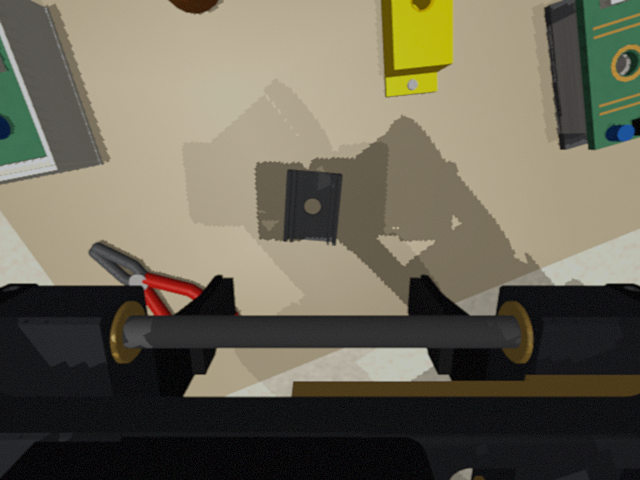

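The heat sink hole is at (312,206), and its fins lean about 4° from the tool axis. The pliers stay clear at lower left.

```bash
python3 - <<'E'
from h import *
o=robot.get_obs(); C=cam("wrist",o); h=px2w(C,(312.3,206),.006)[0]
print(h,tool(o,[h[0],h[1],.0275],-29+90))
E
```

```text
[0.45630188 0.22252706 0.006     ] (array([ 0.0141, -0.0081,  0.1708]), np.float64(0.40654760250045))
```

```bash
python3 -m jog '[0.087,0.0141,-0.0081,0.03,0,0.087,0,0,0.045,0.41,0.087,0,0,0.045,0,0.087,0,0,0.03,0,0.087,0,0,0.012,0,0.087,0,0,0.0085,0,0.087,0,0,0,0,0.087,0,0,0,0]' 30
```

```text
time: 11.98
position: [0.4569, 0.2229, 0.029]
tool_rot: [0.968, -0.251, 0.001, -0.0]
ft_force: [-1.0, -0.1, 0.9]
grip_width: 0.0871
grip_force: 0.0
```

```bash
python3 -m jog '[0.087,0,0,0.001,0,0.044,0,0,0,0,0.044,0,0,0,0,0.044,0,0,0,0,0.044,0,0,0,0,0.044,0,0,0,0,0.044,0,0,-0.01,0,0.044,0,0,-0.04,0,0.044,0,0,-0.06,0,0.044,0,0,-0.06,0,0.044,0,0,0,0]' 30
python3 - <<'E'
from h import *
o=robot.get_obs(); print(tool(o,[.393,-.028,.2],-8+90))
E
```

```text
time: 13.35
position: [0.4593, 0.2236, 0.2022]
tool_rot: [0.968, -0.251, 0.005, -0.003]
ft_force: [1.0, 0.3, -1.8]
grip_width: 0.0497
grip_force: 30.0
(array([0.0643, 0.2521, 0.0007]), np.float64(-2.1069571035609043))
```

```bash
python3 -m jog '[0.044,0.0107,0.042,0,0,0.044,0.0107,0.042,0,0,0.044,0.0107,0.042,0,0,0.044,0.0107,0.042,0,0,0.044,0.0107,0.042,0,0,0.044,0.0107,0.042,0,0,0.044,0,0,0,-0.7,0.044,0,0,0,-0.7,0.044,0,0,0,-0.7,0.044,0,0,0,0,0.044,0,0,0,0]'
python3 - <<'E'
from look import *
o,im,C=look("board",.053,"w6")
E
```

```text
time: 14.72
position: [0.3893, -0.0285, 0.1967]
tool_rot: [0.997, -0.071, -0.001, -0.0]
ft_force: [-0.2, 0.5, -0.5]
grip_width: 0.0493
grip_force: 30.0
board 0.68 [318. 138.  74. 154.] (array([ 0.4625, -0.0368]), 113, 57, -8.2)
```

View pics/w6.png

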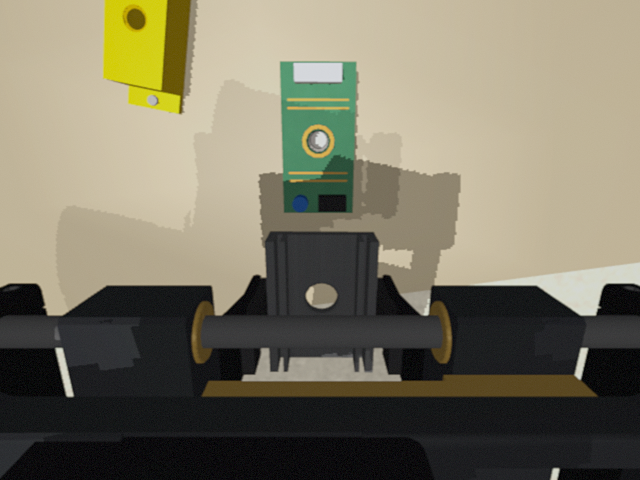

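The heat sink is held straight with its hole at (321,297). The board ring is at (318,140).

```bash
python3 - <<'E'
from h import *
o=robot.get_obs(); C=cam("wrist",o); im=cv2.imread("pics/w6.png"); hsv=cv2.cvtColor(im,cv2.COLOR_BGR2HSV)
r=cv2.inRange(hsv,(10,100,90),(28,255,255)); n,l,s,ce=cv2.connectedComponentsWithStats(r[110:170,295:345]);print("ring",s[1+s[1:,4].argmax()]+[295,110,0,0,0])
g=cv2.cvtColor(im,cv2.COLOR_BGR2GRAY)[275:316,295:350]; n,l,s,ce=cv2.connectedComponentsWithStats((g>100).astype(np.uint8));k=1+s[1:,4].argmax();print("hs hole",s[k]+[295,275,0,0,0],ce[k]+[295,275])
h=px2w(C,(318,140.5),.053)[0]; M=Ro.from_quat(o["tool_rot"]).as_matrix()
b=px2w(C,(321,296.5),o["position"][2]-.022)[0]; print(h,(M.T@(b-o["position"])).round(4), np.round(M.T@(h-b),4))
E
```

```text
ring [302 124  32  34 411]
hs hole [305 284  32  25 610] [320.77540984 295.62786885]
[ 0.46348249 -0.03714238  0.053     ] [-0.0004  0.0004  0.022 ] [ 0.0748 -0.0023  0.1218]
```

```bash
python3 -m jog '[0.044,0.0374,-0.0012,0,0,0.044,0.0374,-0.0011,0,0,0.044,0,0,0.04,0,0.044,0,0,0.04,0,0.044,0,0,0.018,0,0.044,0,0,0.006,0,0.044,0,0,0,0,0.044,0,0,0,0]'
python3 -c "
from h import *
o=robot.get_obs();b=Ro.from_quat(o['tool_rot']).as_matrix()@[-.0004,.0004,.022]+o['position'];print(b); print(tool(o,o['position']+np.array([.4635,-.0371,0])-b*[1,1,0],82))"
```

```text
time: 15.82
position: [0.4649, -0.0371, 0.0939]
tool_rot: [0.998, -0.071, 0.001, 0.0]
ft_force: [0.6, -0.3, -0.5]
grip_width: 0.0498
grip_force: 30.0
[ 0.46445859 -0.03746892  0.07185167]
(array([-0.001 , -0.0002, -0.    ]), np.float64(-0.008927153351379502))
```

```bash
python3 -m jog '[0.044,-0.001,-0.0002,0.006,0,0.044,0,0,0.004,0,0.044,0,0,0.0015,0,0.044,0,0,0.001,0,0.044,0,0,0.0005,0,0.044,0,0,0,0]'
```

```text
time: 16.58
position: [0.4633, -0.0366, 0.0801]
tool_rot: [0.998, -0.071, 0.0, 0.0]
ft_force: [-0.4, 0.2, -0.6]
grip_width: 0.0499
grip_force: 30.0
```

```bash
python3 -m jog '[0.044,0,0,0.0007,0,0.044,0,0,0,0]'; python3 -m jog '[0.044,0,0,0.0007,0,0.044,0,0,0,0]'
```

```text
time: 16.82
position: [0.4634, -0.0367, 0.08]
tool_rot: [0.998, -0.07, 0.0, 0.0]
ft_force: [-1.2, 0.4, 5.8]
grip_width: 0.0498
grip_force: 30.0
time: 17.08
position: [0.4634, -0.0366, 0.08]
tool_rot: [0.998, -0.07, 0.0, 0.0]
ft_force: [-2.0, 0.2, 12.8]
grip_width: 0.0499
grip_force: 30.0
```

Contact. I'll release, back off and look at the stack.

```bash
python3 -m jog '[0.044,0,0,-0.0012,0,0.087,0,0,0,0,0.087,0,0,0,0,0.087,0,0,0,0,0.087,0,0,-0.02,0,0.087,0,0,-0.045,0,0.087,-0.035,0,-0.045,0,0.087,-0.035,0,-0.01,0,0.087,0,0,0,0,0.087,0,0,0,0]'
python3 - <<'E'
from look import *
o,im,C=look("heatsink",.071,"w7")
look("board",.053,"w7b")
u=w2px(C,[[.4635,-.0371,.059],[.664,-.02,.095]]);print(u)
cv2.imwrite("pics/w7c.png",cv2.resize(im[40:300,180:460],None,fx=2,fy=2,interpolation=cv2.INTER_CUBIC))
print(tool(o,[.60,-.02,.23],82))
E
```

```text
time: 18.32
position: [0.3949, -0.0271, 0.1999]
tool_rot: [0.998, -0.071, 0.001, 0.0]
ft_force: [0.5, -0.3, -0.6]
grip_width: 0.087
grip_force: 0.0
heatsink 0.94 [322. 146.  73.  96.] (array([ 0.4627, -0.0373]), 67, 51, -9.1)
board 0.86 [323. 147.  73. 150.] (array([ 0.5075, -0.0432]), 56, 23, 83.6)
[[ 320.78288202  147.62797391]
 [ 234.25272913 -239.18422248]]
(array([ 0.2021, -0.0359, -0.0298]), np.float64(-0.009659441216041387))
```

View pics/w7c.png

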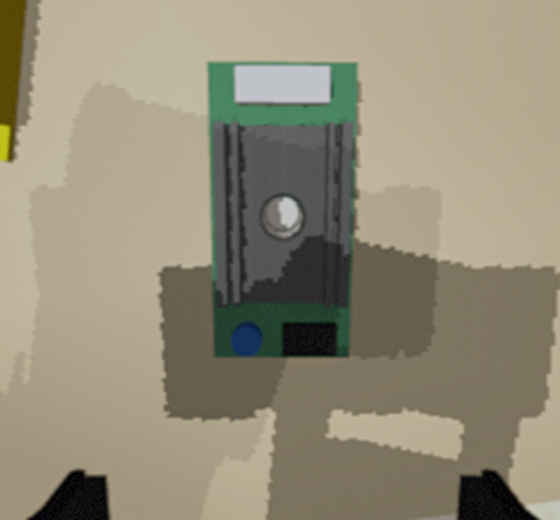

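The heat sink sits fins up and lengthwise on the board, with its hole at crop (283,217) concentric with the block hole. Next is the blue pin.

```bash
python3 -m jog '[0.087,0.0,0,-0.03,0,0.087,0.04,-0.0072,0,0,0.087,0.04,-0.0072,0,0,0.087,0.04,-0.0072,0,0,0.087,0.04,-0.0072,0,0.087,0.042,-0.0072,0,0,0.04,0,0,0,0,0.04,0,0,0,0]'
python3 - <<'E'
from look import *
print(robot.look_for("wrist","jar")[:0] if 0 else "")
o,im,C=look("long_pin",.095,"w8")
look("stand",.05,"w8b")
E
```

```text
invalid input at $: expected a multiple of 5 numbers
```

View pics/w8.png

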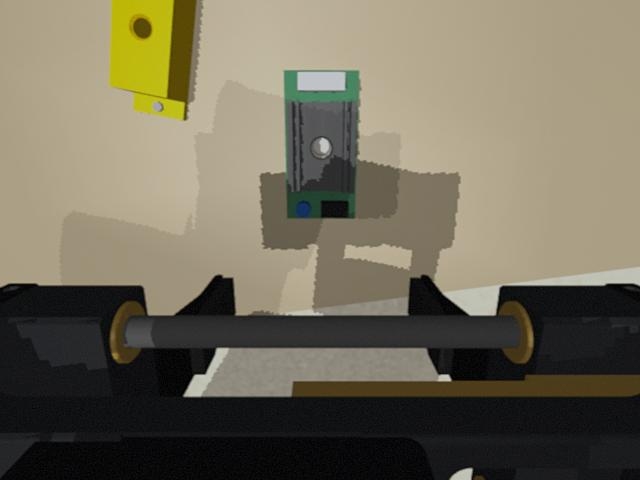

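I mistyped a row, so the move was refused and the arm hasn't moved; the picture only shows the finished stack again. That was my tenth picture, so I'll work from numbers from here.

```bash
python3 -m jog '[0.087,0,0,-0.03,0,0.087,0.04,-0.0072,0,0,0.087,0.04,-0.0072,0,0,0.087,0.04,-0.0072,0,0,0.087,0.04,-0.0072,0,0,0.087,0.042,-0.0072,0,0,0.04,0,0,0,0,0.04,0,0,0,0]'
cat > pin.py <<'E'
from h import *
def blobs(C,im,z,lo=(100,120,40),hi=(130,255,255)):
    hsv=cv2.cvtColor(im,cv2.COLOR_BGR2HSV); m=cv2.inRange(hsv,lo,hi); n,l,s,ce=cv2.connectedComponentsWithStats(m)
    for k in range(1,n):
        if s[k,4]>60: print("blob",s[k],ce[k].round(1),px2w(C,ce[k],z).round(4))
    return m
E
python3 - <<'E'
from look import *; from pin import *
o,im,C=look("long_pin",.095,"w8"); print(o["position"])
print("blue");blobs(C,im,.095)
print("red");blobs(C,im,.095,(0,150,60),(6,255,255));
look("stand",.05,"w8b")
E
```

```text
time: 19.73
position: [0.5979, -0.0193, 0.229]
tool_rot: [0.998, -0.07, -0.001, -0.0]
ft_force: [0.7, 0.1, 0.8]
grip_width: 0.0744
grip_force: 0.0
long_pin 0.55 [310. 151.  31.  32.] (array([ 0.6649, -0.0216]), 21, 21, -8.0)
[ 0.59786094 -0.01931294  0.22900377]
blue
blob [297 137  28  29 662] [310.5 151. ] [[ 0.6648 -0.0212  0.095 ]]
red
blob [368 127  32  30 739] [384.  141.6] [[ 0.6638 -0.0767  0.095 ]]
stand 0.74 [341. 144. 120.  75.] (array([ 0.6641, -0.0493]), 102, 50, 89.0)
```

```bash
python3 -c "
from h import *
o=robot.get_obs();print(tool(o,[.6647,-.0213,.088],None))"

```

```text
(array([ 0.0665, -0.0076,  0.1418]), None)
```

```bash
python3 -m jog '[0.042,0.0333,-0.0038,0,0,0.042,0.0332,-0.0038,0,0,0.042,0,0,0.04,0,0.042,0,0,0.045,0,0.042,0,0,0.03,0,0.042,0,0,0.012,0,0.042,0,0,0.012,0,0.042,0,0,0,0,0.042,0,0,0,0]' 30
python3 -c "
from h import *
o=robot.get_obs();print(tool(o,[.6647,-.0213,.088],None))"
```

```text
time: 21.05
position: [0.6668, -0.0215, 0.0921]
tool_rot: [0.998, -0.071, 0.001, 0.0]
ft_force: [0.3, 0.1, -0.6]
grip_width: 0.0421
grip_force: 0.0
(array([-0.0021,  0.0001,  0.0041]), None)
```

```bash
python3 -m jog '[0.042,-0.0018,0,0.004,0,0.042,0,0,0,0,0.015,0,0,0,0,0.015,0,0,0,0,0.015,0,0,0,0,0.015,0,0,0,0]' 35
python3 -m jog '[0.015,0,0,-0.01,0,0.015,0,0,-0.03,0,0.015,0,0,-0.04,0,0.015,0,0,-0.05,0,0.015,0,0,0,0,0.015,0,0,0,0]'
python3 - <<'E'
from look import *; from pin import *
o,im,C=look("long_pin",.095,"w9"); M=Ro.from_quat(o["tool_rot"]).as_matrix()
print(o["position"],o["grip_width"]); m=blobs(C,im,o["position"][2]+.007)
for d in robot.look_for("wrist","long_pin"): print(d)
E
```

```text
time: 21.8
position: [0.6642, -0.0211, 0.0869]
tool_rot: [0.998, -0.07, 0.0, -0.0]
ft_force: [0.2, 0.7, -0.1]
grip_width: 0.0208
grip_force: 35.0
time: 22.55
position: [0.6635, -0.021, 0.2169]
tool_rot: [0.998, -0.07, -0.0, 0.0]
ft_force: [0.1, -0.1, -1.0]
grip_width: 0.0214
grip_force: 35.0
long_pin 0.87 [321. 287.  50.  58.] (array([ 0.6255, -0.0165]), 49, 37, -8.1)
[ 0.66348747 -0.02102874  0.21689074] 0.02142125074774022
blob [   0    0  145   21 1712] [54.8  6.7] [[0.7922 0.0491 0.2239]]
blob [302 268  38  19 352] [320.9 275.8] [[ 0.6856 -0.0245  0.2239]]
blob [303 283  37  10 109] [321. 286.] [[ 0.6812 -0.0239  0.2239]]
blob [302 288  39  11 118] [320.7 291.4] [[ 0.6788 -0.0234  0.2239]]
blob [297 293  50  23 869] [321.2 305.9] [[ 0.6723 -0.0227  0.2239]]
{'extent': [320.4, 303.0, 48.4, 93.0], 'conf': 0.88}
{'extent': [344.0, 354.5, 10.7, 13.3], 'conf': 0.23}
```

```bash
python3 - <<'E'
from h import *
o=robot.get_obs(); C=cam("wrist",o); M=Ro.from_quat(o["tool_rot"]).as_matrix(); im=cv2.imread("pics/w9.png")
for x in(-.002,0,.002):
    P=np.array([[x+.011,0,.0365],[x,0,.0765],[x+.006,0,.0365],[x+.011,0,-.0085]]); print(x,w2px(C,(M@P.T).T+o["position"]).round(1).tolist())
for r in range(216,276,4): print(r,im[r,290:352:4].sum(-1)//3)
E
```

```text
-0.002 [[320.3, 268.7], [320.4, 262.8], [320.3, 277.4], [320.1, 307.5]]
0 [[320.3, 265.2], [320.4, 259.9], [320.3, 273.9], [320.1, 303.0]]
0.002 [[320.3, 261.6], [320.4, 257.0], [320.3, 270.5], [320.1, 298.6]]
216 [126  87  41  40  40  39  41  39  42  38  43  40  38  35  36  42]
220 [127 113  40  42  39  36  35  35  36  34  38  34  34  41  37  41]
224 [127 127  40  36  37  37  27  28  26  26  39  37  38  34  38  38]
228 [101 101  46  45  48  48  28  32  27  25  39  34  37  35  35  34]
232 [100 102  44  47  45  49  47  30  34  37  35  41  35  47  48  46]
236 [102 103  51  50  49  49  48  43  44  38  37  38  40  49  52  48]
240 [100 128 103  51  51  51  46  40  38  36  38  37  37  47  46  48]
244 [165 169 137  48  45  47  40  37  40  38  42  41  41  48  51  48]
248 [169 168 155  41  50  47  40  35  43  40  39  37  36  43  42  58]
252 [166 168 170  35  35  33  31  60  91  72 114 120 125 127 128 185]
256 [166 167 167 165 170 170 169 165 166 102 119 124 123 123 122 184]
260 [165 164 166 166 167 168 119  72  71  70 126 124 124 124 125 184]
264 [164 164 165 165 166 167  65  69  72  72  92 123 122 122 124 181]
268 [163 164 164 164 165 166  55  42  42  49  81 123 123 121 124 180]
272 [162 162 163 164 149  38  42  41  41  38  42  55 124 122 126 180]
```

```bash
python3 - <<'E'
from h import *
o=robot.get_obs(); print(tool(o,[.4641,-.0372,.2169],82))
E
```

```text
(array([-0.1946,  0.0441, -0.0011]), np.float64(-0.00908331681804384))
```

```bash
python3 -m jog '[0.015,-0.0389,0.0088,0,0,0.015,-0.0389,0.0088,0,0,0.015,-0.0389,0.0088,0,0,0.015,-0.0389,0.0088,0,0,0.015,-0.039,0.0089,0,0,0.015,0,0,0.03,0,0.015,0,0,0.02,0,0.015,0,0,0.0085,0,0.015,0,0,0,0,0.015,0,0,0,0]'
python3 - <<'E'
from h import *
o=robot.get_obs(); C=cam("wrist",o); im=robot.camera("wrist"); cv2.imwrite("pics/w10.png",im); print(tool(o,[.4641,-.0372,.1545]))
M=Ro.from_quat(o["tool_rot"]).as_matrix()
print("hole rim px",w2px(C,[[.463+.008*np.cos(a),-.0371+.008*np.sin(a),.059] for a in np.arange(4)*np.pi/2]).round(1).tolist())
for x in(-.002,0,.002): print(x,w2px(C,(M@np.array([[x,0,.0765],[x+.0025,0,.0765],[x+.006,0,.0665]]).T).T+o["position"]).round(1).tolist())
g=im.sum(-1)//3
for r in range(214,272,3): print(r,g[r,284:360:4])
E
```

```text
time: 23.95
position: [0.4657, -0.0375, 0.1587]
tool_rot: [0.998, -0.07, 0.0, 0.0]
ft_force: [0.8, -0.2, -0.4]
grip_width: 0.021
grip_force: 35.0
(array([-0.0017, -0.0001,  0.0042]), None)
hole rim px [[318.9, 242.4], [309.4, 254.5], [322.0, 263.4], [331.5, 251.5]]
-0.002 [[320.4, 262.8], [320.4, 259.2], [320.4, 259.1]]
0 [[320.4, 259.9], [320.4, 256.2], [320.4, 256.1]]
0.002 [[320.4, 257.0], [320.4, 253.3], [320.4, 253.0]]
214 [55 50 52 45 52 53 53 51 51 53 55 53 56 52 51 47 57 40 53]
217 [54 50 52 46 54 50 54 52 55 55 56 52 52 54 52 46 55 39 55]
220 [55 52 54 46 56 52 52 52 53 53 55 52 54 51 53 47 54 41 53]
223 [52 51 54 44 50 56 51 52 51 56 52 52 54 51 54 44 53 42 54]
226 [53 51 54 45 52 54 51 51 53 51 51 51 53 53 50 47 52 41 55]
229 [54 50 54 48 53 54 51 51 51 54 50 53 54 51 53 44 51 40 55]
232 [53 49 52 46 53 51 49 51 49 51 54 52 49 52 51 45 56 44 52]
235 [54 50 55 48 54 52 51 49 52 57 52 52 52 51 53 40 55 42 54]
238 [54 52 52 46 50 52 53 54 50 53 53 52 52 51 55 44 53 45 54]
241 [57 52 56 47 53 50 51 52 51 49 54 53 52 50 53 41 54 42 51]
244 [54 51 54 48 51 55 51 49 85 97 89 51 54 52 52 43 53 46 53]
247 [56 54 51 49 50 55 53 78 91 93 91 86 49 51 53 43 51 45 51]
250 [ 51  54  52  47  54  52  47 104  90  91  93  95  45  53  53  39  51  45
  54]
253 [ 52  53  55  49  48  54  50 116  95  89  88 118  37  51  50  45  52  47
  54]
256 [ 52  54  51  51  52  51  49  59 123 112 117  59  45  54  50  40  55  48
  51]
259 [53 54 52 46 51 54 51 38 69 75 74 54 50 51 54 43 52 48 51]
262 [50 52 51 47 53 50 53 57 74 76 77 73 50 49 54 45 49 48 53]
265 [51 51 51 52 51 51 53 68 76 76 78 75 50 51 48 43 53 52 53]
268 [47 52 50 49 53 50 52 66 46 50 45 62 50 48 51 42 51 52 51]
271 [48 52 49 51 47 53 50 38 45 43 43 39 44 52 68 43 56 50 54]
```

The hole rim lies where predicted, at rows 242–263 and columns 310–331. The pin tip is about 1.4 mm too far out along x, so I'll correct that and insert.

```bash
python3 -m jog '[0.015,-0.0014,0,0.01,0,0.015,0,0,0.008,0,0.015,0,0,0.006,0,0.015,0,0,0.006,0,0.015,0,0,0,0,0.015,0,0,0,0]'
python3 -c "
from h import *
o=robot.get_obs();print(tool(o,[.4643,-.0372,.0959]))"
```

```text
time: 24.75
position: [0.464, -0.0372, 0.1284]
tool_rot: [0.998, -0.071, 0.0, 0.0]
ft_force: [-0.4, -0.0, -1.6]
grip_width: 0.0212
grip_force: 35.0
(array([ 0.0003, -0.0001,  0.0325]), None)
```

Tip is at z ≈ 0.052, inside the board. I'll go on slowly.

```bash
python3 -m jog '[0.015,0,0,0.003,0,0.015,0,0,0.003,0,0.015,0,0,0.003,0,0.015,0,0,0.003,0,0.015,0,0,0,0]'
```

```text
time: 25.38
position: [0.4637, -0.0371, 0.1161]
tool_rot: [0.998, -0.071, -0.0, -0.0]
ft_force: [-0.5, 0.3, -1.3]
grip_width: 0.0208
grip_force: 35.0
```

```bash
python3 -m jog '[0.015,0,0,0.003,0,0.015,0,0,0.003,0,0.015,0,0,0.003,0,0.015,0,0,0.003,0,0.015,0,0,0,0]'
```

```text
time: 26.0
position: [0.4637, -0.0372, 0.1041]
tool_rot: [0.998, -0.071, -0.0, -0.0]
ft_force: [-0.4, -0.3, -1.0]
grip_width: 0.0209
grip_force: 35.0
```

```bash
python3 -m jog '[0.015,0,0,0.003,0,0.015,0,0,0.0025,0,0.015,0,0,0.0015,0,0.015,0,0,0.001,0,0.015,0,0,0.0005,0,0.015,0,0,0,0]'
```

```text
time: 26.75
position: [0.4639, -0.0372, 0.0959]
tool_rot: [0.998, -0.071, 0.0, 0.0]
ft_force: [0.0, -0.5, -1.6]
grip_width: 0.0212
grip_force: 35.0
```

```bash
python3 -m jog '[0.015,0,0,0.0006,0,0.015,0,0,0,0]'; python3 -m jog '[0.015,0,0,0.0006,0,0.015,0,0,0,0]'; python3 -m jog '[0.015,0,0,0.0006,0,0.015,0,0,0,0]'
```

```text
time: 27.0
position: [0.464, -0.0372, 0.0958]
tool_rot: [0.998, -0.07, 0.0, 0.0]
ft_force: [-1.0, 0.7, 4.0]
grip_width: 0.021
grip_force: 35.0
time: 27.25
position: [0.464, -0.0372, 0.0957]
tool_rot: [0.998, -0.07, 0.0, 0.0]
ft_force: [-2.2, 0.6, 9.4]
grip_width: 0.0211
grip_force: 35.0
time: 27.5
position: [0.464, -0.0372, 0.0957]
tool_rot: [0.998, -0.07, 0.001, 0.0]
ft_force: [-2.4, 0.8, 16.6]
grip_width: 0.0206
grip_force: 35.0
```

The pin is home: solid contact at the predicted height. I'll release and retreat.

```bash
python3 -m jog '[0.015,0,0,-0.0015,0,0.05,0,0,0,0,0.05,0,0,0,0,0.05,0,0,0,0,0.05,0,0,-0.02,0,0.05,0,0,-0.04,0,0.05,-0.035,0,-0.05,0,0.05,-0.035,0,-0.02,0,0.05,0,0,0,0,0.05,0,0,0,0]'
python3 - <<'E'
from look import *; from pin import *
o,im,C=look("heatsink",.071,"w11"); blobs(C,im,.104); look("board",.053,"w12")
print("expect handle top px",w2px(C,[[.463,-.0371,.104]]))
S=cam("scene"); si=robot.camera("scene"); cv2.imwrite("pics/s2.png",si); hsv=cv2.cvtColor(si,cv2.COLOR_BGR2HSV)
u=w2px(S,[[.463,-.0371,.104],[.463,-.0371,.059]]);print(u)
m=cv2.inRange(hsv,(100,120,40),(130,255,255)); n,l,s,ce=cv2.connectedComponentsWithStats(m)
for k in range(1,n):
    if s[k,4]>20 and abs(ce[k]-u[0]).max()<40: print(s[k])
print([d["extent"] for d in robot.look_for("scene","short_pin")][:2])
E
```

```text
time: 28.75
position: [0.3953, -0.0276, 0.2255]
tool_rot: [0.998, -0.071, 0.001, 0.0]
ft_force: [0.0, -0.5, 0.1]
grip_width: 0.0499
grip_force: 0.0
heatsink 0.91 [323. 146.  64.  86.] (array([ 0.463 , -0.0376]), 66, 51, -8.1)
blob [307 132  30  31 748] [321.3 147.2] [[ 0.4646 -0.0381  0.104 ]]
blob [297 197  14  15 175] [303.8 204.2] [[ 0.4254 -0.0192  0.104 ]]
board 0.56 [321. 146.  68. 139.] (array([ 0.5074, -0.0434]), 57, 23, 82.9)
expect handle top px [[320.25662376 149.59549781]]
[[338.96066117 203.63782479]
 [338.54532036 218.84605722]]
[335 202   8   7  49]
[336 210   8  11  53]
[[376.9, 259.4, 11.5, 20.7]]
```

```bash
python3 -c "
from rig import robot
print(robot.hand_in())"
```

```text
the job is handed in; nothing more can be done
None
```

The job is handed in at about 29 s of the 72 s limit: the board and the heat sink (fins up) lie lengthwise on the aluminium block, and the blue pin is fully home through both and released; I never touched the red pin, jar, pliers or screwdriver.

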